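# Load graphite plates into the thickness rack

## Task

Put the two loose graphite plates on edge into the rack, the thick one first and then the thin one, each into the narrowest slot that takes it, and press each down between wall and spring cheek until it sits firmly on the stop deep inside. Graphite is brittle: feel for the stop and press gently, without ramming or jamming the plate. Leave the plate already in the rack, the beaker and the dish alone.

Things in the scene. Friction and masses are not known exactly. Their poses are not given: they have to be found in the camera images.
- plate16_c (a point): centre (half-way up) of the THICK loose graphite plate: 60 mm wide (its x), 16 mm thick (its y), 75 mm tall (its z), about 130 g, dark grey, standing on edge in a white groove stand. Its underside is 37.5 mm below this point.
- plate8_c (a point): the same for the THIN loose graphite plate: 60 mm wide (x), 8 mm thick (y), 75 mm tall (z), about 65 g, in the other stand. Each stand is 84 x 50 mm with a 30 mm wide groove; its floor is 6 mm and its rails 16 mm above the table.
- rack: white plastic rack fixed to the table; origin on the table under its middle; top 45 mm high, 80 mm wide (x), 200 mm long (y). Four open-topped slots in a row along y, 50 mm apart, narrow at the -y end to wide: for plates of 8, 12, 16, 20 mm; each 68 mm long (x) between end walls. A slot's -y side is a fixed wall with a 4 mm bevelled top edge, its +y side a steel cheek, flared at the top, that springs along y.
- slot8 (a point): middle of the mouth of the 8 mm slot (the narrowest slot, empty), level with the rack's top; axes as the rack's. A plate centred here clears the fixed wall by 2 mm and holds the cheek 4 mm back (it yields 5.5 mm at most). Going down rubs with 2 to 8 N, which holds the plate up when let go. It must rest on stop8 (rubber on a hard seat: gives 1 mm per 15 N, 1.5 mm at most) deep inside, 17 to 29 mm below the mouth, set anew each time: find by feel.
- slot12 (a point): middle of the mouth of the 12 mm slot (the second slot, empty), level with the rack's top; axes as the rack's. A plate centred here clears the fixed wall by 2 mm and holds the cheek 4 mm back (it yields 5.5 mm at most).
- slot16 (a point): middle of the mouth of the 16 mm slot (the third slot, empty), level with the rack's top; axes as the rack's. A plate centred here clears the fixed wall by 2 mm and holds the cheek 4 mm back (it yields 5.5 mm at most). Going down rubs with 2 to 8 N, which holds the plate up when let go. It must rest on stop16 (rubber on a hard seat: gives 1 mm per 15 N, 1.5 mm at most) deep inside, 17 to 29 mm below the mouth, set anew each time: find by feel.
- slot20 (a point): middle of the mouth of the 20 mm slot (the widest slot, in which a 20 mm plate already stands), level with the rack's top; axes as the rack's. A plate centred here clears the fixed wall by 2 mm and holds the cheek 4 mm back (it yields 5.5 mm at most).
- plate20_c (a point): centre of the 20 mm graphite plate that already stands in the widest slot; leave it there.
- beaker_c (a point): centre of a glass beaker, 66 mm across, 85 mm tall; a bystander.
- dish_c (a point): centre of a glass dish, 84 mm across, 14 mm tall; a bystander.
Mind the look-alikes: they are no part of the job. Several things have the shape of the rack; the one meant has the colours described above.

How it is judged (in metres and radians):
On the way, in this order (a step that is already met when the one before it is completed fails the run):
1. the thick plate is pressed onto the stop of the 16 mm slot (over 4 N) (z of plate16_c in the frame of stop16 below 0.0535 m and y of plate16_c in the frame of slot16 between -0.004 and 0.004 m and x of plate16_c in the frame of slot16 between -0.008 and 0.008 m and angle between plate16_c's own z axis and vertical below 0.08 rad and contact force between plate16 and stop16 above 4 N), for 0.1 s.
2. the thin plate is pressed onto the stop of the 8 mm slot (over 4 N) (z of plate8_c in the frame of stop8 below 0.0535 m and y of plate8_c in the frame of slot8 between -0.004 and 0.004 m and x of plate8_c in the frame of slot8 between -0.008 and 0.008 m and angle between plate8_c's own z axis and vertical below 0.08 rad and contact force between plate8 and stop8 above 4 N), for 0.1 s.
At the end, for the whole second after the job is handed in: Thick plate in the 16 mm slot and thin plate in the 8 mm slot, each upright (within 0.08 rad), within 2 mm of its stop, within 4 mm of the slot's middle across and 8 mm along it, at rest and released (z of plate16_c in the frame of stop16 below 0.0535 m and y of plate16_c in the frame of slot16 between -0.004 and 0.004 m and x of plate16_c in the frame of slot16 between -0.008 and 0.008 m and angle between each of plate16_c, plate8_c's own z axis and vertical below 0.08 rad and z of plate8_c in the frame of stop8 below 0.0535 m and y of plate8_c in the frame of slot8 between -0.004 and 0.004 m and x of plate8_c in the frame of slot8 between -0.008 and 0.008 m and linear speed of each of plate8, plate16 below 0.01 m/s); the robot touches nothing.
It fails at once if the thick plate is rammed: more than 40 N between it and the rack or its stop (contact force between plate16 and rack above 40 N or contact force between plate16 and stop16 above 40 N).
It fails at once if the thin plate is rammed: more than 40 N between it and the rack or its stop (contact force between plate8 and rack above 40 N or contact force between plate8 and stop8 above 40 N).
It fails at once if the plate already in the rack is moved more than 8 mm (distance of plate20_c from where it was at the start of the episode above 0.008 m).
It fails at once if the beaker is moved more than 30 mm (distance of beaker_c from where it was at the start of the episode above 0.03 m).
It fails at once if the dish is moved more than 30 mm (distance of dish_c from where it was at the start of the episode above 0.03 m).
It also fails if it takes over 53 s, if anything falls off the work surface, if the arm or the gripper's body presses on something with over 40 N, if the wrist force passes 120 N, or if a joint passes its speed limit or range.

## Robot

A 6-joint arm with a two-finger parallel gripper is mounted at the origin on the work surface. World frame = base frame: x ahead of the robot, y to its left, z up, the work surface at z = 0. Lengths are in mm, angles in rad, forces in N, time in s.
With the tool pointing down it reaches from about 325 to 775 mm from the base axis. Payload 9.3 kg.
Tool frame: the origin (TCP) lies between the finger pads; the fingertips stand 8 mm ahead of it and the grasp point (between the pads) lies 11 mm behind it; x points along the fingers, y is the direction in which the jaws open and shut, and the axes are right-handed (so a half turn about x gives the same grasp; the last joint's range is limited). The gripper opens to 85 mm and grips with 20 to 120 N. Pads are 22 mm wide; open, the fingers measure 114 mm over their backs; the gripper's body (76 mm by 85 mm) begins 54 mm behind the grasp point. The pads swing forward as they close: fully open they stand 13 mm farther back than shut.
Start: joints at [-1.468, 0.259, 0.021, 1.334, 0, 1.418], TCP at [139.154, -532.102, 239.279] pointing down, gripper open.
Joint ranges: [-3.04, 3.04], [-0.91, 1.82], [-1.04, 1.36], [-1.92, 1.95], [-1.52, 1.45], [-3.14, 3.14]. Speed limits (rad/s): [2.22, 2.22, 2.79, 3.14, 3.14, 3.14].

## Interface

Orientations are given as a unit quaternion [x, y, z, w].
In Python, from station import sensors, read_camera, order gives the robot as it stands.
- The arm moves only by the shell command python3 -m handwheel 'ROWS' [OPENING] [FORCE]. ROWS is JSON, a list of rows, each a list of 2 entries, a list of its own where there are three numbers: the shift along the tool's x, y, z in mm, then the turn about the tool's x in degrees. A call has 1 to 12 rows; each row is the pose to reach, as a shift and turn from the pose measured when the call began, along the tool's axes at that moment; what a row does not reach only later rows make up. A row lasts 1/12 s, in which the tool goes at most 41.7 mm and 7.16 degrees, less where a joint would pass 70% of its speed; a pose out of reach is approached as far as the arm can. A call with a gripper value outside its range is refused whole. OPENING is the closure in counts, from 0 (fully open) to 255 (shut), set as the call begins (- or left out, the last holds). The fingers move at their own pace and stop on an object; FORCE is the grip in N (left out, the last holds). Time passes only in rows, so rows that repeat a pose let the fingers close. It gives the time, the measured TCP pose, the force and the opening at its end, in the units of the state.
- sensors.observe(): the state, without advancing time (a new reading comes with each control period).
- read_camera(name): name is "scene" or "top" or "wrist"; returns a dict with "img" (420x560x3 uint8, red, green, blue), "K" (3x3 intrinsics, pixels), "rvec" (rotation vector, rad) and "tvec" (3), from world to camera coordinates, as OpenCV has them. Camera axes: x right, y down, z forward; pixel columns grow to the right and rows downward; lengths in mm; the calibration is good to about 2 mm. A picture is of the moment at which its call begins. There is no depth.
- order.job_done(): hands the job in, once; it reports no verdict.
The state is a dict: "clock": time; "qpos": joint angles; "qd": joint speeds; "effort": joint torques, N m; "tool_pos": TCP position; "ee_rot": TCP orientation; "ft_force": force on the tool from outside, world axes, zero at the start; "moment": the same for the moment, N m; "finger_gap": opening from 0.0 (shut) to 1.0 (fully open).
Only numpy, scipy, OpenCV 4.12 (cv2) and the standard library are available. Lean on these libraries where they do the work, as an engineer would, in place of code of your own. Each camera call takes 0.05 s, during which the arm holds its last target.

## Working session

There is one attempt and no reset: what is moved stays moved. The work goes in short steps, Python scripts to look and compute and a shell command to move; the robot and the scene stay as the last step left them, time stands still between calls to the robot, and variables do not carry over. Pictures are saved under pics/ and viewed, and the job is handed in when it is done.

```bash
ls; mkdir -p pics; python3 - <<'E'
from station import sensors, read_camera
import cv2
s=sensors.observe()
print(s)
for n in ("scene","top","wrist"):
    c=read_camera(n)
    cv2.imwrite(f"pics/{n}0.png",c["img"][:,:,::-1])
    import numpy as np
    R=cv2.Rodrigues(np.array(c["rvec"]))[0]
    print(n,c["K"],(-R.T@np.array(c["tvec"])).round(0), R.round(2).tolist())
E
```

```text
pics
{'clock': 0.0, 'qpos': array([-1.46760367e+00,  2.59190963e-01,  2.07429917e-02,  1.33371718e+00,
        2.12612876e-06,  1.41819227e+00]), 'qd': array([-8.96527696e-05,  6.04426477e-04, -3.29535865e-04,  1.69311347e-03,
       -3.54360511e-04,  1.11872791e-03]), 'effort': array([-1.08939596e-03, -5.55636334e+01,  3.44526458e+01,  1.37140369e-02,
       -1.40272459e-04, -4.90703243e-06]), 'tool_pos': array([ 139.12316187, -531.81897312,  238.65945282]), 'ee_rot': array([ 0.70134378,  0.0906752 , -0.70131837,  0.08970763]), 'ft_force': array([ 0.40561131, -0.79083195,  0.13471753]), 'moment': array([ 0.06718736, -0.07426576, -0.01434863]), 'finger_gap': 0.9984682787744785}
scene [[458.35922117   0.         279.28290859]
 [  0.         458.35922117 212.92329312]
 [  0.           0.           1.        ]] [1211.  545.  623.] [[-0.55, 0.83, -0.02], [0.45, 0.28, -0.85], [-0.71, -0.47, -0.53]]
top [[470.76364061   0.         273.52213181]
 [  0.         470.76364061 199.81484125]
 [  0.           0.           1.        ]] [ 344.   27. 1190.] [[0.02, -1.0, -0.02], [-0.99, -0.02, -0.12], [0.12, 0.02, -0.99]]
wrist [[336.52444773   0.         280.65802523]
 [  0.         336.52444773 210.71829724]
 [  0.           0.           1.        ]] [ 214. -513.  372.] [[0.25, -0.97, -0.0], [-0.92, -0.24, 0.31], [-0.3, -0.08, -0.95]]
```

View pics/scene0.png

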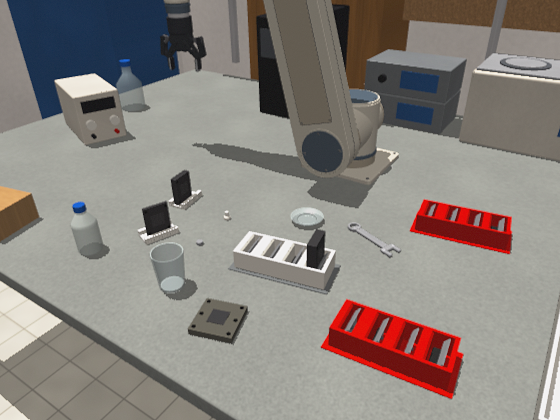

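View pics/top0.png

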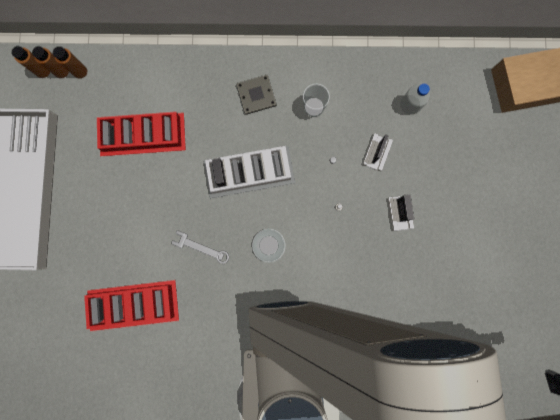

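View pics/wrist0.png

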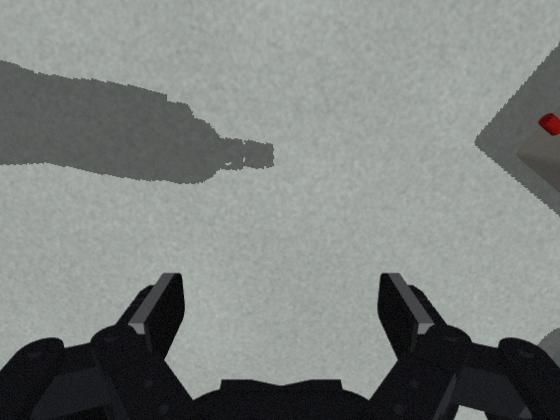

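The candidates for the rack are white (247,170), red (141,132) and red (131,305) in the top view. The white one matches. The loose plates are at (378,152) and (401,212). I'll check these in a close crop.

```bash
cat > h.py <<'E'
import numpy as np, cv2
from station import sensors, read_camera
from scipy.spatial.transform import Rotation as Ro
def cam(n,save=None):
    c=read_camera(n); c["R"]=cv2.Rodrigues(np.array(c["rvec"],float))[0]; c["t"]=np.array(c["tvec"],float).ravel(); c["K"]=np.array(c["K"])
    if save: cv2.imwrite(f"pics/{save}.png",c["img"][:,:,::-1])
    return c
def ray(c,px,z):
    px=np.atleast_2d(np.array(px,float)); d=(np.linalg.inv(c["K"])@np.c_[px,np.ones(len(px))].T).T@c["R"]
    o=-c["R"].T@c["t"]; return o+d*((z-o[2])/d[:,2])[:,None]
def proj(c,P):
    P=np.atleast_2d(np.array(P,float))@c["R"].T+c["t"]; p=P@c["K"].T; return p[:,:2]/p[:,2:]
def totool(P):
    s=sensors.observe(); return Ro.from_quat(s["ee_rot"]).inv().apply(np.array(P)-s["tool_pos"])
def st():
    s=sensors.observe(); R=Ro.from_quat(s["ee_rot"]).as_matrix()
    print("t",round(s["clock"],2),"p",s["tool_pos"].round(1),"x",R[:,0].round(3),"y",R[:,1].round(3),"F",s["ft_force"].round(1),"M",s["moment"].round(2),"gap",round(s["finger_gap"],3),"q",s["qpos"].round(2))
E
python3 - <<'E'
from h import *
c=cam("top")
i=c["img"][:,:,::-1]
a=cv2.resize(i[120:240,350:430],None,fx=5,fy=5,interpolation=cv2.INTER_CUBIC)
b=cv2.resize(i[130:210,195:300],None,fx=3.7,fy=3.7,interpolation=cv2.INTER_CUBIC)
o=np.zeros((600,800,3),np.uint8); o[:a.shape[0],:a.shape[1]]=a; o[:b.shape[0],405:405+b.shape[1]]=b[:,:395]
cv2.imwrite("pics/crop1.png",o)
print("rack ends top z45",ray(c,[[279,163],[218,173],[247,169]],45).round(0))
print("stands",ray(c,[[378,152],[401,212]],16).round(0))
st()
E
```

```text
rack ends top z45 [[572.  39.  45.]
 [545. 189.  45.]
 [556. 118.  45.]]
stands [[ 610. -211.   16.]
 [ 458. -267.   16.]]
t 0.2 p [ 139.1 -531.9  238.9] x [-0.     0.001 -1.   ] y [ 0.253 -0.967 -0.001] F [ 0.6  0.8 -0.8] M [-0.01 -0.03 -0.  ] gap 0.999 q [-1.47  0.26  0.02  1.33 -0.    1.42]
```

View pics/crop1.png

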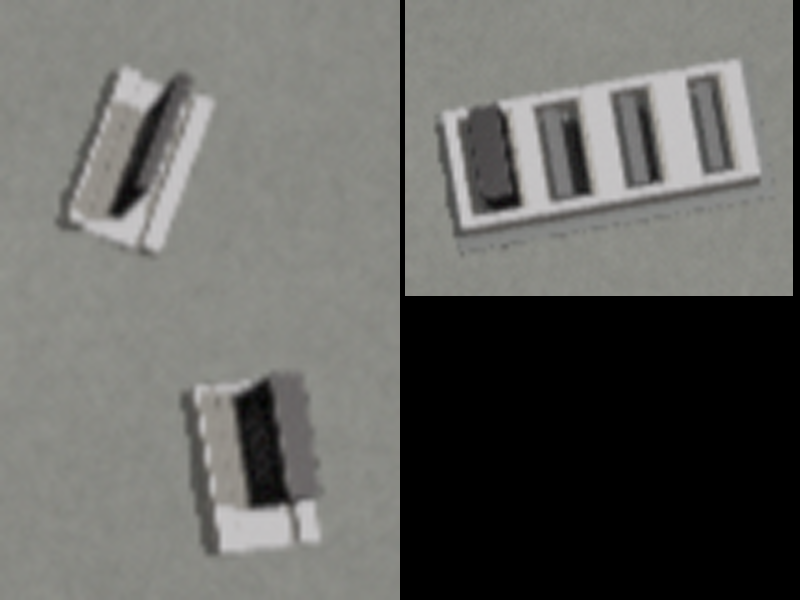

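Thick plate is in the stand at crop (250,460), about (458,-267) mm. Thin plate is in the tilted stand at crop (150,150), about (610,-211) mm. The white rack holds the 20 mm plate at its left, +y end. I'll move the wrist camera over the stands.

```bash
python3 -m handwheel '[[[0,-15,-37],0],[[0,-30,-74],0],[[0,-45,-110],0],[[0,-60,-147],0],[[0,-75,-184],0],[[0,-91,-221],0],[[0,-106,-257],0],[[0,-121,-294],0],[[0,-136,-331],0],[[0,-151,-368],0],[[0,-166,-404],0],[[0,-181,-441],0]]' 0 40
python3 - <<'E'
from h import *
st()
c=cam("wrist","w1")
np.savez("w1.npz",**c)
E
```

```text
clock: 1.2
tool_pos: [521.2, -243.7, 239.1]
ee_rot: [-0.701, -0.09, 0.701, -0.09]
ft_force: [1.2, -1.6, -0.5]
finger_gap: 0.998
t 1.2 p [ 521.2 -243.7  239.1] x [-0.     0.001 -1.   ] y [ 0.253 -0.967 -0.001] F [ 1.2 -1.6 -0.5] M [-0.07  0.02  0.02] gap 0.998 q [-0.58  0.3   0.08  1.35  0.    2.3 ]
```

View pics/w1.png

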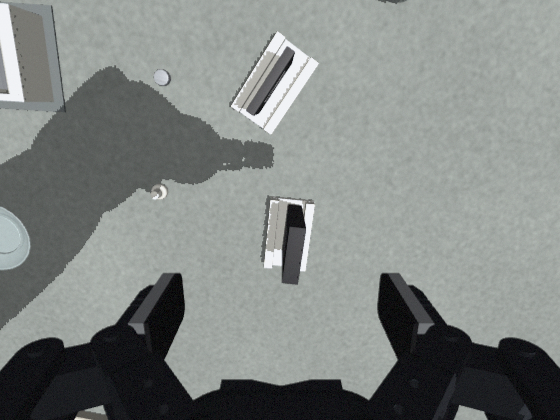

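The thick plate is at about (295,245), the thin one at (272,80), and a rack corner shows at top left. I'll zoom in for the top faces.

```bash
python3 - <<'E'
from h import *
i=cv2.imread("pics/w1.png")
o=np.zeros((600,800,3),np.uint8)
a=cv2.resize(i[190:290,250:330],None,fx=5,fy=5,interpolation=cv2.INTER_NEAREST)
b=cv2.resize(i[25:140,225:325],None,fx=4,fy=4,interpolation=cv2.INTER_NEAREST)
a=np.clip(a.astype(float)*2,0,255);b=np.clip(b.astype(float)*2,0,255)
o[:500,:400]=a;o[:460,400:800]=b
cv2.imwrite("pics/w1c.png",o)
E
```

```text
(no output)
```

View pics/w1c.png

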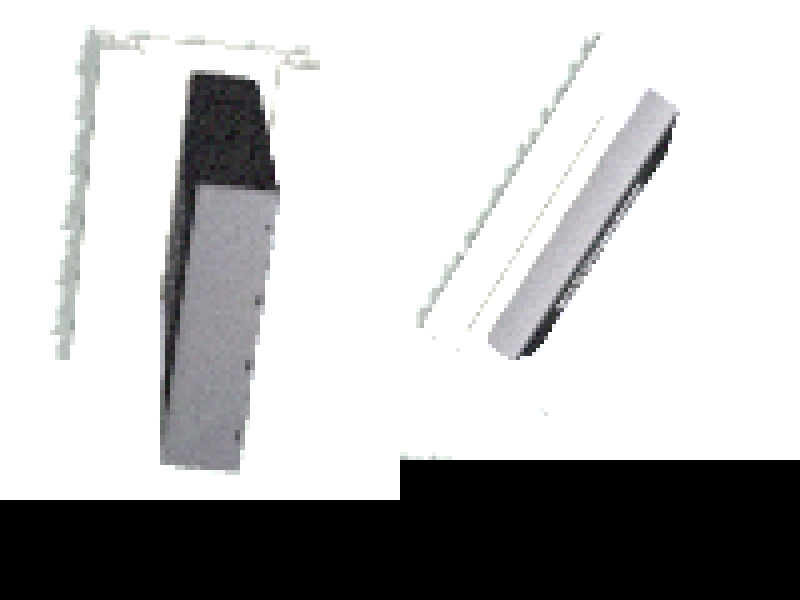

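```bash
cat >> h.py <<'E'
def topface(c,box,z,lo=45,hi=110):
    x0,y0,x1,y1=box; g=cv2.cvtColor(c["img"],cv2.COLOR_RGB2GRAY); g=cv2.medianBlur(g,3)
    m=np.zeros_like(g); s=g[y0:y1,x0:x1]; m[y0:y1,x0:x1]=((s>lo)&(s<hi))*255
    m=cv2.morphologyEx(m,cv2.MORPH_OPEN,np.ones((3,3),np.uint8))
    cs=max(cv2.findContours(m,cv2.RETR_EXTERNAL,cv2.CHAIN_APPROX_NONE)[0],key=cv2.contourArea)
    P=ray(c,cs[:,0,:]+0.0,z)[:,:2].astype(np.float32)
    r=cv2.minAreaRect(P); b=cv2.boxPoints(r); e1,e2=b[1]-b[0],b[2]-b[1]
    L=e1 if np.hypot(*e1)>np.hypot(*e2) else e2
    yaw=np.degrees(np.arctan2(L[1],L[0])); yaw=(yaw+90)%180-90
    return np.array(r[0]),r[1],yaw
E
python3 - <<'E'
from h import *
c=dict(np.load("w1.npz"))
g=cv2.cvtColor(c["img"],cv2.COLOR_RGB2GRAY)
print(g[245,290:300],g[215,292:300],g[82,262:285])
for n,b in (("thick",(270,215,320,288)),("thin",(235,40,300,120))):
    print(n,topface(c,b,81))
E
```

```text
[76 77 76 77 79 78 82 81 80 80] [22 22 19 23 19 24 23 25] [181 137  91  91  92  94  97  97 101 100 102 105  96  50  49 103  70 175
 239 243 243 244 242]
thick (array([ 464.26568604, -270.12890625]), (59.45716857910156, 17.337369918823242), np.float32(8.132057))
thin (array([ 608.61584473, -212.38780212]), (10.094148635864258, 58.64303970336914), np.float32(-20.612595))
```

```bash
python3 -m handwheel '[[[33,4,20],3],[[66,8,41],6.6],[[99,11,61.5],6.6],[[99,11,61.5],6.6],[[99,11,61.5],6.6]]'
python3 - <<'E'
from h import *
st()
c=cam("wrist","w2")
np.savez("w2.npz",**c)
print(proj(c,[464,-270,81]))
E
```

```text
clock: 1.67
tool_pos: [467.6, -265.5, 137.8]
ee_rot: [-0.705, -0.052, 0.706, -0.049]
ft_force: [-0.4, 0.2, 0.5]
finger_gap: 0.998
t 1.67 p [ 467.6 -265.5  137.8] x [-0.001  0.005 -1.   ] y [ 0.143 -0.99  -0.006] F [-0.4  0.2  0.5] M [ 0.05 -0.04  0.08] gap 0.998 q [-0.67  0.29 -0.2   1.09  0.    2.32]
[[287.00212672 242.30794305]]
```

View pics/w2.png

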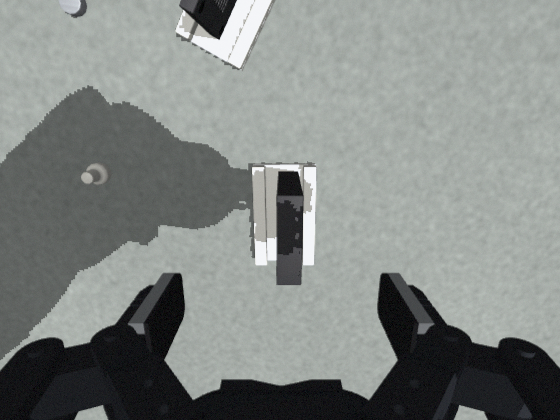

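```bash
python3 - <<'E'
from h import *
c=dict(np.load("w2.npz"))
g=cv2.cvtColor(c["img"],cv2.COLOR_RGB2GRAY)
for y in (185,210,240,270): print(g[y,270:312])
for lo in(36,45): print(topface(c,(268,194,312,292),81,lo,110))
st(); P=topface(c,(268,194,312,292),81,36,110)[0]
print(totool([*P,50]))
E
```

```text
[177 178 177 178 176 177 176  90  32  26  20  26  19  26  22  26  20  14
  20  22  15  25  11  27  13  25  25  17  26  25  22 164 159 128 168 176
 177 175 175 175 174 241]
[177 175 175 174 172 173 116  51  41  36  40  41  38  37  39  43  38  39
  35  38  42  39  41  37  34  44  86  91  91  89  53  39  31 110 168 177
 176 174 177 175 176 233]
[245 245 246 245 246 244 175  70  36  37  41  38  38  39  35  41  35  43
  42  38  42  32  36  40  34  39  37  41  40  41  40  34  68 237 245 246
 246 246 245 245 245 246]
[168 170 170 172 169 171  90  65  71  71  71  72  73  74  72  74  75  73
  74  72  74  75  74  74  74  75  73  73  76  75  68 105 169 172 168 167
 162 166 167 171 168 169]
(array([ 464.74679565, -271.25631714]), (58.995365142822266, 16.17443084716797), np.float32(7.962654))
(array([ 448.32888794, -273.55279541]), (25.839847564697266, 16.1744384765625), np.float32(7.962654))
t 1.72 p [ 469.2 -266.3  139.6] x [ 0.002  0.003 -1.   ] y [ 0.143 -0.99  -0.003] F [ 0.3 -0.8  0.4] M [-0.   -0.03  0.02] gap 1.0 q [-0.67  0.29 -0.2   1.09  0.    2.32]
[89.59023358  4.54835868  5.33710257]
```

```bash
python3 -m handwheel '[[[10,4,5],0],[[30,4.5,5],0],[[60,4.5,5],0],[[89,4.5,5],0],[[89,4.5,5],0],[[89,4.5,5],0]]'
python3 - <<'E'
from h import *
st(); print(totool([464.5,-270.8,50]))
E
```

```text
clock: 2.22
tool_pos: [465.3, -271.2, 50.6]
ee_rot: [0.706, 0.052, -0.705, 0.05]
ft_force: [0.8, -0.4, 1.1]
finger_gap: 1.001
t 2.22 p [ 465.3 -271.2   50.6] x [ 0.001  0.004 -1.   ] y [ 0.143 -0.99  -0.004] F [ 0.8 -0.4  1.1] M [0.   0.01 0.03] gap 1.001 q [-0.69  0.37 -0.34  0.87  0.    2.31]
[ 0.60778043 -0.5379      0.70932126]
```

```bash
python3 -m handwheel '[[[0,0,0],0],[[0,0,0],0],[[0,0,0],0],[[0,0,0],0],[[0,0,0],0],[[0,0,0],0],[[0,0,0],0],[[0,0,0],0],[[0,0,0],0],[[0,0,0],0]]' 255 70
python3 - <<'E'
from h import *
st()
c=cam("wrist","w3")
np.savez("w3.npz",**c)
E
```

```text
clock: 3.05
tool_pos: [465.5, -271.4, 51.3]
ee_rot: [0.706, 0.052, -0.705, 0.05]
ft_force: [-0.7, 0.3, 5.6]
finger_gap: 0.179
t 3.05 p [ 465.5 -271.4   51.3] x [ 0.002  0.003 -1.   ] y [ 0.143 -0.99  -0.003] F [-0.7  0.3  5.6] M [0.13 0.19 0.04] gap 0.179 q [-0.69  0.36 -0.33  0.87  0.    2.31]
```

View pics/w3.png

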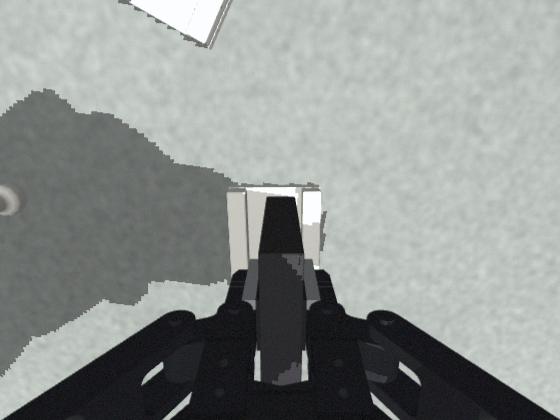

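The thick plate is gripped and centred in the jaws. I'll lift it and carry it to where the rack is in view.

```bash
python3 -m handwheel '[[[-30,0,0],0],[[-65,0,0],0],[[-100,0,0],0],[[-120,-30,-4],0],[[-139,-65,-8],0],[[-139,-105,-14],0],[[-139,-145,-19],-1],[[-139,-185,-24],-2],[[-139,-225,-29],-2],[[-139,-265,-34],-2],[[-139,-305,-40],-2],[[-139,-345,-45],-2]]'
python3 -m handwheel '[[[0,-20,-4],0],[[0,-38,-5],0],[[0,-40,-5],0],[[0,-40,-5],0],[[0,-40,-5],0]]'
python3 - <<'E'
from h import *
c=dict(np.load("w3.npz")); 
for z in (81,82): print(ray(c,[[258.5,253.5],[305.5,253.5]],z))
st()
c=cam("wrist","w4")
np.savez("w4.npz",**c); st()
E
```

```text
clock: 4.1
tool_pos: [459.8, 77.9, 191.5]
ee_rot: [0.705, 0.064, -0.703, 0.062]
ft_force: [1.6, 0.5, -1.2]
finger_gap: 0.18
clock: 4.52
tool_pos: [457.5, 117.8, 191.5]
ee_rot: [0.705, 0.064, -0.704, 0.062]
ft_force: [-0.2, -0.6, -1.3]
finger_gap: 0.179
[[ 493.11932295 -260.36407845   81.        ]
 [ 495.42290594 -276.06217243   81.        ]]
[[ 493.59315207 -260.37149625   82.        ]
 [ 495.8745283  -275.91825912   82.        ]]
t 4.52 p [457.5 117.8 191.5] x [ 0.002  0.003 -1.   ] y [ 0.178 -0.984 -0.002] F [-0.2 -0.6 -1.3] M [ 0.    0.02 -0.  ] gap 0.179 q [ 0.07  0.15 -0.25  1.17  0.    3.04]
t 4.57 p [457.6 117.4 191.5] x [ 0.002  0.003 -1.   ] y [ 0.177 -0.984 -0.002] F [ 0.5  0.6 -1. ] M [ 0.03 -0.02  0.02] gap 0.178 q [ 0.07  0.15 -0.25  1.17  0.    3.04]
```

View pics/w4.png

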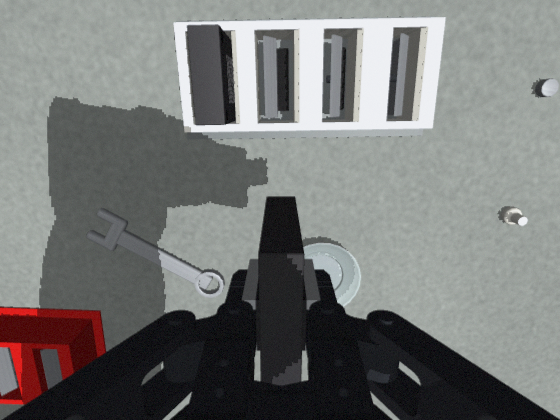

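The rack is at top centre: corners about (175,23), (445,17), (432,127), (183,132). The 20 mm plate is at its left end, and slot16 at about (278,75). Next I'll measure the rack top at z = 45.

```bash
cat >> h.py <<'E'
def rack(c,box,th=225):
    x0,y0,x1,y1=box; g=cv2.cvtColor(c["img"],cv2.COLOR_RGB2GRAY)
    m=np.zeros_like(g); m[y0:y1,x0:x1]=(g[y0:y1,x0:x1]>th)*255
    m=cv2.morphologyEx(m,cv2.MORPH_OPEN,np.ones((3,3),np.uint8))
    cs=max(cv2.findContours(m,cv2.RETR_EXTERNAL,cv2.CHAIN_APPROX_NONE)[0],key=cv2.contourArea)
    P=ray(c,cs[:,0,:].astype(float),45)[:,:2].astype(np.float32)
    r=cv2.minAreaRect(P); b=cv2.boxPoints(r); e1,e2=b[1]-b[0],b[2]-b[1]
    L=e1 if np.hypot(*e1)>np.hypot(*e2) else e2; L=L*np.sign(L[1]); u=L/np.hypot(*L)
    o=np.array(r[0]); yaw=np.degrees(np.arctan2(-u[0],u[1]))
    print("rack o",o.round(1),"size",np.round(r[1],1),"yaw",yaw.round(2))
    for n,d in zip((8,12,16,20),(-75,-25,25,75)): print("slot",n,(o+u*d).round(1))
    return o,u,m
E
python3 - <<'E'
from h import *
c=dict(np.load("w4.npz"))
for th in (200,225,235):
    o,u,m=rack(c,(150,2,470,160),th)
g=cv2.cvtColor(c["img"],cv2.COLOR_RGB2GRAY)
i=c["img"][:,:,::-1][5:145,165:455]
cv2.imwrite("pics/w4c.png",cv2.resize(i,None,fx=2.7,fy=2.7,interpolation=cv2.INTER_NEAREST))
v=np.array([[np.cos(0)]])
# project slot corner overlays numerically: transitions along the mid row line at z45
for s in (-15,0,15):
    w=np.array([u[1],-u[0]])  # rack x
    d=np.arange(-105,106,0.5); P=np.c_[o+np.outer(d,u)+w*s,np.full(len(d),45)]
    px=proj(c,P); val=cv2.remap(g,px[:,0].astype(np.float32),px[:,1].astype(np.float32),cv2.INTER_LINEAR).ravel().astype(int)
    b=val>215; k=np.nonzero(b[1:]!=b[:-1])[0]; print(s,[(float(d[j]),'up' if b[j+1] else 'dn') for j in k])
E
```

```text
rack o [555.9 114. ] size [ 79.8 201.4] yaw 11.18
slot 8 [570.4  40.4]
slot 12 [560.7  89.5]
slot 16 [551.  138.5]
slot 20 [541.3 187.6]
rack o [556. 114.] size [ 79.2 200.6] yaw 11.18
slot 8 [570.5  40.4]
slot 12 [560.8  89.5]
slot 16 [551.1 138.5]
slot 20 [541.4 187.6]
rack o [555.9 113.9] size [ 78.5 200. ] yaw 11.19
slot 8 [570.4  40.3]
slot 12 [560.7  89.4]
slot 16 [551.  138.4]
slot 20 [541.3 187.5]
-15 [(-100.5, 'up'), (-88.5, 'dn'), (-62.5, 'up'), (-40.5, 'dn'), (-10.5, 'up'), (7.0, 'dn'), (41.0, 'up'), (55.0, 'dn'), (93.0, 'up'), (100.5, 'dn')]
0 [(-100.5, 'up'), (-88.5, 'dn'), (-62.5, 'up'), (-40.5, 'dn'), (-11.0, 'up'), (7.5, 'dn'), (41.0, 'up'), (55.0, 'dn'), (92.5, 'up'), (100.5, 'dn')]
15 [(-100.5, 'up'), (-88.5, 'dn'), (-62.5, 'up'), (-40.5, 'dn'), (-11.0, 'up'), (7.5, 'dn'), (41.0, 'up'), (55.0, 'dn'), (93.0, 'up'), (100.5, 'dn')]
```

View pics/w4c.png

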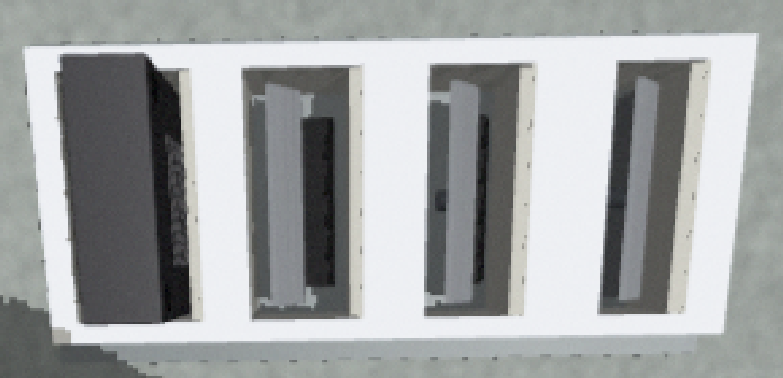

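```bash
python3 - <<'E'
from h import *
c=dict(np.load("w4.npz"))
o,u,m=rack(c,(150,2,470,160),225)
g=cv2.cvtColor(c["img"],cv2.COLOR_RGB2GRAY)
w=np.array([u[1],-u[0]])
C=-c["R"].T@c["t"]; print("cam in rack",(C[:2]-o)@u,(C[:2]-o)@w,C[2])
d=np.arange(-105,106,1.0); P=np.c_[o+np.outer(d,u)+w*0,np.full(len(d),45)]
px=proj(c,P); val=cv2.remap(g,px[:,0].astype(np.float32),px[:,1].astype(np.float32),cv2.INTER_LINEAR).ravel().astype(int)
for a in(-92,-42,4,50): print(a,[int(v) for v in val[int(a+105):int(a+105)+48]])
for z in (91,95,99,103):
    t=topface(c,(180,20,238,128),z,40,110); print(z,t,"d",(t[0]-o)@u,(t[0]-o)@w)
for nn in("w3",):
    c3=dict(np.load(nn+".npz")); g3=cv2.cvtColor(c3["img"],cv2.COLOR_RGB2GRAY); print(g3[256,250:312]); print(g3[225,255:308])
E
```

```text
rack o [556. 114.] size [ 79.2 200.6] yaw 11.18
slot 8 [570.5  40.4]
slot 12 [560.8  89.5]
slot 16 [551.1 138.5]
slot 20 [541.4 187.6]
cam in rack 20.801964827943628 -18.466857568539414 324.95386533410533
-92 [240, 239, 238, 234, 208, 200, 205, 205, 197, 139, 87, 87, 87, 87, 86, 87, 88, 102, 138, 137, 137, 140, 144, 139, 67, 53, 54, 53, 53, 136, 229, 239, 239, 240, 239, 239, 240, 240, 239, 239, 239, 239, 238, 240, 239, 239, 240, 239]
-42 [239, 231, 205, 205, 205, 203, 147, 87, 87, 87, 88, 88, 88, 81, 41, 32, 47, 103, 138, 138, 139, 139, 138, 142, 140, 99, 53, 52, 55, 84, 94, 177, 238, 239, 239, 239, 239, 239, 240, 239, 240, 239, 239, 239, 239, 239, 239, 239]
4 [239, 239, 238, 226, 206, 207, 201, 166, 86, 84, 86, 74, 35, 30, 35, 36, 38, 39, 41, 39, 57, 124, 138, 139, 138, 137, 139, 140, 138, 141, 139, 88, 86, 84, 84, 91, 129, 211, 239, 240, 239, 239, 238, 240, 239, 239, 239, 239]
50 [239, 239, 240, 239, 238, 214, 206, 203, 152, 74, 67, 66, 59, 26, 24, 24, 26, 45, 80, 84, 83, 83, 81, 83, 81, 79, 80, 81, 79, 80, 78, 77, 78, 78, 77, 76, 77, 77, 78, 74, 75, 65, 131, 221, 239, 239, 239, 23
[... 351 characters left out ...]
5, 20.419355392456055), np.float32(11.048607)) d 68.20684347927681 -2.245745348463174
103 (array([540.44433594, 179.61741638]), (56.747650146484375, 20.057859420776367), np.float32(11.048645)) d 67.3676599548694 -2.5329360841700463
[188 197 195 194 197 197 193 192  92  41  43  46  45  40  43  42  46  39
  43  43  46  42  45  43  45  43  44  40  42  45  45  41  79  81  86  86
  83  84  83  83  81  86  87  87  88  86  85  85  90  87  80  87  85  75
 141 191 194 196 196 196 195 198]
[196 197 196 197 194 196 196 103  40  28  28  20  23  23  26  25  27  23
  28  26  28  24  25  29  29  27  31  26  20  25  25  27  28  29  29  26
  27  30  24  21  23  27  25  28 104 187 140 155 184 198 199 199 198]
```

Measured in rack coordinates, the bevel edges, the +y edges and the standing plate all put the slot middles about 3.5 mm toward -y of the even ±25/±75 split. I'll hover the plate just above slot16 and compare plate and slot directly in the image.

```bash
python3 -m handwheel '[[[0,0,-32],0],[[0,0,-64],-1],[[0,-0.6,-96.6],-1],[[30,-0.6,-96.6],-1],[[60,-0.6,-96.6],-1],[[85,-0.6,-96.6],-1],[[94,-0.6,-96.6],-1],[[94,-0.6,-96.6],-1],[[94,-0.6,-96.6],-1],[[94,-0.6,-96.6],-1]]'
python3 - <<'E'
from h import *
st()
c=cam("wrist","w5")
np.savez("w5.npz",**c); st()
i=c["img"][150:300,180:420,::-1]
cv2.imwrite("pics/w5c.png",cv2.resize(np.clip(i.astype(float)*1.6,0,255).astype(np.uint8),None,fx=3.3,fy=3.3,interpolation=cv2.INTER_NEAREST))
E
```

```text
clock: 5.4
tool_pos: [553.8, 135.0, 99.5]
ee_rot: [0.705, 0.07, -0.702, 0.068]
ft_force: [-1.2, -0.1, -1.0]
finger_gap: 0.174
t 5.4 p [553.8 135.   99.5] x [ 0.004  0.003 -1.   ] y [ 0.194 -0.981 -0.002] F [-1.2 -0.1 -1. ] M [-0.04  0.02 -0.04] gap 0.174 q [ 0.09  0.36 -0.19  1.01  0.    3.04]
t 5.45 p [553.8 135.2  99.6] x [ 0.005  0.003 -1.   ] y [ 0.194 -0.981 -0.002] F [-0.2  0.1 -1.6] M [ 0.03 -0.01 -0.07] gap 0.181 q [ 0.09  0.36 -0.19  1.01  0.    3.04]
```

View pics/w5.png

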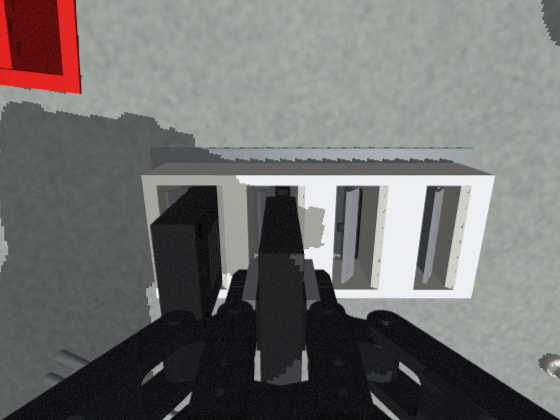

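View pics/w5c.png

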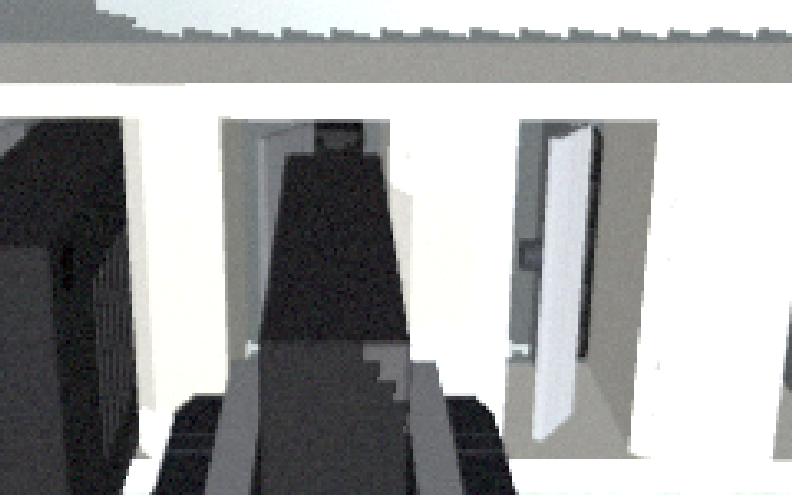

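```bash
python3 - <<'E'
from h import *
c=dict(np.load("w5.npz")); g=cv2.cvtColor(c["img"],cv2.COLOR_RGB2GRAY)
for r in (188,192,199,205): print(r,[int(v) for v in g[r,240:312]])
a=np.radians(11.18); u=np.array([-np.sin(a),np.cos(a)]); w=np.array([np.cos(a),np.sin(a)]); o=np.array([556,114.])
def q(px,z): p=ray(c,px,z)[:,:2]; return np.c_[(p-o)@u,(p-o)@w].round(1)
print("corners z45 (d,x)",q([[142.5,175],[494,176],[470,298],[155,297]],45).tolist())
print("plate bottom",q([[267,197],[295.3,197]],54.3).tolist())
print("slot16 end corners",q([[246.5,186],[298,186]],45).tolist())
print("slot12 edges",q([[337,186],[379,186]],45).tolist())
s=np.array([553.8,135.2])-o; print("tcp",s@u,s@w)
E
```

```text
188 [166, 168, 166, 166, 167, 164, 129, 87, 84, 82, 80, 82, 79, 77, 76, 79, 77, 79, 77, 77, 75, 76, 71, 75, 76, 78, 74, 74, 70, 64, 69, 67, 70, 71, 67, 33, 15, 15, 9, 13, 17, 17, 10, 16, 14, 19, 15, 14, 9, 15, 70, 78, 74, 77, 78, 85, 86, 86, 192, 206, 204, 207, 204, 207, 202, 230, 239, 240, 240, 239, 240, 240]
192 [165, 164, 165, 170, 165, 165, 132, 89, 80, 79, 82, 79, 83, 80, 75, 76, 75, 81, 86, 90, 78, 71, 77, 75, 77, 73, 75, 71, 75, 77, 74, 73, 73, 73, 73, 32, 14, 18, 37, 37, 39, 39, 36, 36, 39, 43, 38, 30, 20, 18, 56, 72, 78, 75, 77, 85, 86, 89, 192, 206, 205, 207, 205, 207, 204, 231, 239, 240, 240, 240, 240, 240]
199 [165, 166, 164, 166, 166, 165, 149, 93, 81, 80, 79, 81, 81, 80, 77, 75, 75, 82, 91, 91, 83, 77, 80, 76, 76, 77, 40, 17, 28, 20, 25, 21, 21, 18, 23, 20, 17, 21, 22, 25, 20, 16, 25, 20, 24, 15, 21, 12, 23, 7, 21, 21, 23, 20, 13, 52, 82, 114, 195, 205, 207, 205, 203, 203, 207, 237, 238, 240, 239, 240, 239, 239]
205 [165, 166, 164, 164, 164, 163, 163, 100, 79, 79, 80, 81, 81, 75, 73, 75, 79, 79, 90, 93, 85, 77, 79, 78, 77, 44, 22, 17, 17, 16, 20, 13, 23, 19, 13, 25, 22, 26, 18, 19, 18, 10, 15, 20, 25, 24, 23, 21, 19, 17, 20, 20, 21, 25, 23, 19, 53, 99, 149, 198, 206, 205, 205, 205, 215, 236, 239, 240, 239, 240, 239, 239]
corners z45 (d,x) [[99.3, 40.3], [-100.2, 39.8], [-100.1, -39.3], [101.2, -38.9]]
plate bottom [[28.3, 29.9], [12.7, 29.9]]
slot16 end corners [[40.4, 33.9], [10.9, 33.9]]
slot12 edges [[-11.5, 33.9], [-35.5, 33.9]]
tcp 21.22424762585378 1.9522583631373762
```

The plate bottom spans d = 12.7 to 28.3 and the wall lip is at 11.0, so the plate clears the wall by 1.7 mm. It is centred along x to 0.1 mm. I'll descend in stages and watch the force.

```bash
python3 -m handwheel '[[[3,0,0],0],[[6,0,0],0],[[9,0,0],0],[[11,0,0],0],[[13,0,0],0],[[13,0,0],0]]'
python3 - <<'E'
from h import *
st()
E
```

```text
clock: 5.95
tool_pos: [553.6, 135.2, 86.0]
ee_rot: [0.705, 0.07, -0.702, 0.068]
ft_force: [-0.4, 0.1, -1.0]
finger_gap: 0.178
t 5.95 p [553.6 135.2  86. ] x [ 0.004  0.003 -1.   ] y [ 0.194 -0.981 -0.002] F [-0.4  0.1 -1. ] M [ 0.05 -0.    0.02] gap 0.178 q [ 0.09  0.38 -0.21  0.98  0.    3.04]
```

```bash
python3 -m handwheel '[[[1.5,0,0],0],[[3,0,0],0],[[4.5,0,0],0],[[4.5,0,0],0]]'
python3 -m handwheel '[[[1.5,0,0],0],[[3,0,0],0],[[3,0,0],0]]'
python3 -m handwheel '[[[1.2,0,0],0],[[2.4,0,0],0],[[2.4,0,0],0]]'
python3 - <<'E'
from h import *
st()
E
```

```text
clock: 6.28
tool_pos: [554.1, 135.0, 81.8]
ee_rot: [0.706, 0.069, -0.702, 0.068]
ft_force: [0.7, -2.6, 1.8]
finger_gap: 0.182
clock: 6.53
tool_pos: [554.6, 134.6, 79.2]
ee_rot: [0.706, 0.069, -0.701, 0.068]
ft_force: [0.7, -2.6, 4.7]
finger_gap: 0.18
clock: 6.78
tool_pos: [554.8, 134.3, 76.7]
ee_rot: [0.706, 0.069, -0.701, 0.068]
ft_force: [2.1, -4.2, 0.3]
finger_gap: 0.178
t 6.78 p [554.8 134.3  76.7] x [ 0.007  0.001 -1.   ] y [ 0.193 -0.981  0.   ] F [ 2.1 -4.2  0.3] M [-0.68 -0.32  0.07] gap 0.178 q [ 0.09  0.38 -0.23  0.95  0.    3.04]
```

```bash
for k in 1; do python3 -m handwheel '[[[0.8,-0.7,0.6],0],[[1.6,-0.7,0.6],0],[[1.6,-0.7,0.6],0]]'; done | grep -E "tool|force"
python3 -m handwheel '[[[0.6,-0.4,0.3],0],[[0.6,-0.4,0.3],0]]'| grep -E "tool|force"
python3 -m handwheel '[[[0.6,-0.4,0.2],0],[[0.6,-0.4,0.2],0]]'| grep -E "tool|force"
python3 -m handwheel '[[[0.6,-0.4,0.2],0],[[0.6,-0.4,0.2],0]]'| grep -E "tool|force"
```

```text
tool_pos: [554.0, 134.8, 74.8]
ft_force: [2.1, -3.1, -1.2]
tool_pos: [553.6, 135.1, 74.0]
ft_force: [1.6, -3.4, -1.5]
tool_pos: [553.3, 135.5, 73.2]
ft_force: [1.5, -3.6, -1.4]
tool_pos: [553.0, 135.8, 72.6]
ft_force: [0.9, -3.2, -0.1]
```

```bash

python3 -m handwheel '[[[0.6,0.2,-0.2],0],[[0.6,0.2,-0.2],0]]'| grep -E "tool|force"
python3 -m handwheel '[[[0.6,0,0],0],[[0.6,0,0],0]]'| grep -E "tool|force"
python3 -m handwheel '[[[0.6,0,0],0],[[0.6,0,0],0]]'| grep -E "tool|force"
python3 -m handwheel '[[[0.6,0,0],0],[[0.6,0,0],0]]'| grep -E "tool|force"
```

```text
tool_pos: [553.1, 135.7, 71.9]
ft_force: [1.4, -4.1, 0.5]
tool_pos: [553.0, 135.6, 71.1]
ft_force: [1.1, -3.9, -0.4]
tool_pos: [553.0, 135.6, 70.4]
ft_force: [0.9, -3.4, -0.2]
tool_pos: [553.0, 135.6, 69.7]
ft_force: [1.1, -2.9, -0.0]
```

```bash

python3 -m handwheel '[[[0.6,0,0],0],[[0.6,0,0],0]]'| grep -E "tool|force"
python3 -m handwheel '[[[0.6,0,0],0],[[0.6,0,0],0]]'| grep -E "tool|force"
python3 -m handwheel '[[[0.6,0,0],0],[[0.6,0,0],0]]'| grep -E "tool|force"
python3 -m handwheel '[[[0.6,0,0],0],[[0.6,0,0],0]]'| grep -E "tool|force"
```

```text
tool_pos: [553.0, 135.6, 69.0]
ft_force: [0.5, -3.2, -0.9]
tool_pos: [552.9, 135.6, 68.3]
ft_force: [0.9, -3.4, 0.5]
tool_pos: [552.9, 135.6, 67.6]
ft_force: [0.9, -3.3, 0.1]
tool_pos: [552.9, 135.6, 66.9]
ft_force: [1.5, -2.9, -0.4]
```

```bash

python3 -m handwheel '[[[0.6,0,0],0],[[0.6,0,0],0]]'| grep -E "tool|force"
python3 -m handwheel '[[[0.6,0,0],0],[[0.6,0,0],0]]'| grep -E "tool|force"
python3 -m handwheel '[[[0.6,0,0],0],[[0.6,0,0],0]]'| grep -E "tool|force"
```

```text
tool_pos: [552.9, 135.6, 66.2]
ft_force: [0.9, -4.6, -0.1]
tool_pos: [552.9, 135.6, 65.5]
ft_force: [1.2, -3.6, -1.4]
tool_pos: [552.9, 135.6, 64.8]
ft_force: [1.8, -4.3, -0.7]
```

```bash

python3 -m handwheel '[[[0.6,0,0],0],[[0.6,0,0],0]]'| grep -E "tool|force"
python3 -m handwheel '[[[0.6,0,0],0],[[0.6,0,0],0]]'| grep -E "tool|force"
```

```text
tool_pos: [552.9, 135.6, 64.1]
ft_force: [1.5, -3.2, -0.6]
tool_pos: [552.9, 135.6, 63.4]
ft_force: [1.4, -3.4, -0.4]
```

```bash

python3 -m handwheel '[[[0.6,0,0],0],[[0.6,0,0],0]]'| grep -E "tool|force"
python3 -m handwheel '[[[0.5,0,0],0],[[0.5,0,0],0]]'| grep -E "tool|force"
```

```text
tool_pos: [552.9, 135.6, 62.7]
ft_force: [1.7, -4.1, -0.7]
tool_pos: [552.9, 135.6, 62.4]
ft_force: [0.3, -3.7, 3.7]
```

```bash

python3 -m handwheel '[[[0.5,0,0],0],[[0.5,0,0],0]]'| grep -E "tool|force"
python3 -m handwheel '[[[0.5,0,0],0],[[0.5,0,0],0]]'| grep -E "tool|force"
```

```text
tool_pos: [553.0, 135.6, 62.3]
ft_force: [0.2, -4.1, 5.6]
tool_pos: [553.0, 135.6, 62.3]
ft_force: [-1.4, -4.5, 6.7]
```

```bash

python3 -m handwheel '[[[0.8,0,0],0],[[0.8,0,0],0],[[0.8,0,0],0]]'| grep -E "tool|force"
python3 -m handwheel '[[[0.8,0,0],0],[[0.8,0,0],0],[[0.8,0,0],0]]'| grep -E "tool|force"
```

```text
tool_pos: [553.0, 135.6, 62.1]
ft_force: [-2.1, -3.6, 8.3]
tool_pos: [553.0, 135.6, 62.1]
ft_force: [-2.3, -4.0, 9.6]
```

```bash

python3 -m handwheel '[[[1.3,0,0],0],[[1.3,0,0],0],[[1.3,0,0],0],[[1.3,0,0],0]]'| grep -E "tool|force"
python3 - <<'E'
from h import *
st(); c=cam("scene","s1"); cv2.imwrite("pics/s1c.png",cv2.resize(c["img"][180:310,180:380,::-1],None,fx=3.5,fy=3.5))
c=cam("wrist","w6")
E
```

```text
tool_pos: [553.0, 135.7, 61.8]
ft_force: [-1.8, -5.1, 11.7]
t 11.2 p [553.  135.7  61.8] x [ 0.008  0.    -1.   ] y [ 0.193 -0.981  0.001] F [-1.8 -5.1 11.7] M [-1.08  0.74  0.04] gap 0.178 q [ 0.09  0.39 -0.25  0.91 -0.    3.04]
```

View pics/s1c.png

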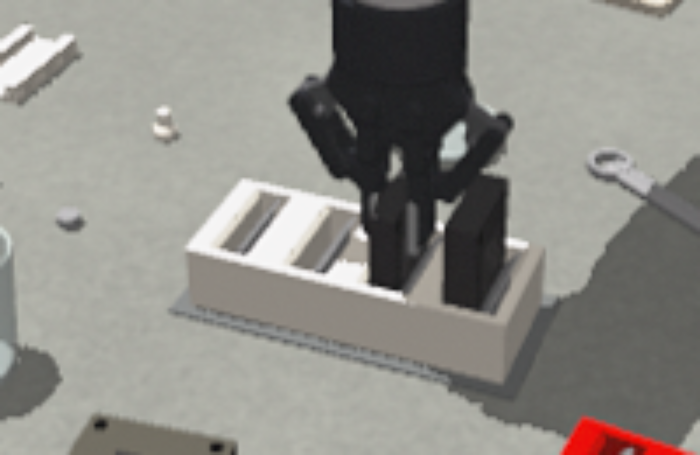

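The thick plate sits deep in the third slot and was pressed with about 12 N. I'll release with a partial opening, since the neighbouring plate is close.

```bash

python3 -m handwheel '[[[0,0,0],0],[[0,0,0],0],[[0,0,0],0],[[0,0,0],0]]' 150 70
python3 -m handwheel '[[[-10,0,0],0],[[-40,0,0],0],[[-80,0,0],0],[[-110,0,0],0],[[-120,0,0],0]]'
python3 - <<'E'
from h import *
st(); c=cam("wrist","w7"); np.savez("w7.npz",**c)
E
```

```text
clock: 11.63
tool_pos: [552.8, 136.0, 61.6]
ee_rot: [0.706, 0.069, -0.701, 0.069]
ft_force: [-0.0, -0.7, 0.7]
finger_gap: 0.413
clock: 12.05
tool_pos: [553.3, 136.2, 186.9]
ee_rot: [0.709, 0.069, -0.699, 0.069]
ft_force: [0.0, -0.1, 0.2]
finger_gap: 0.41
t 12.05 p [553.3 136.2 186.9] x [ 0.014  0.002 -1.   ] y [ 0.194 -0.981  0.001] F [ 0.  -0.1  0.2] M [ 0.01 -0.04 -0.01] gap 0.41 q [ 0.09  0.3  -0.05  1.2   0.    3.04]
```

View pics/w7.png

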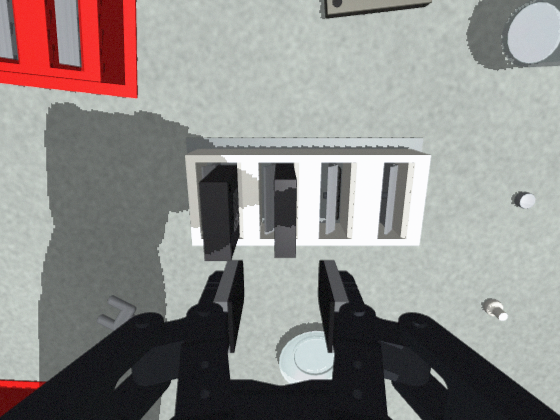

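The thick plate stands in slot16 at about (286,215), upright. Checking its height and yaw.

```bash
python3 - <<'E'
from h import *
c=dict(np.load("w7.npz")); a=np.radians(11.18); u=np.array([-np.sin(a),np.cos(a)]); w=np.array([np.cos(a),np.sin(a)]); o=np.array([556,114.])
for z in (92,94):
    t=topface(c,(268,180,302,262),z,36,110); print(z,t,(t[0]-o)@u,(t[0]-o)@w)
rack(c,(180,140,450,255),200)
g=cv2.cvtColor(c["img"],cv2.COLOR_RGB2GRAY); print(g[200,268:302],g[200,312:360])
print(totool([608.6,-212.4,170])); 
E
```

```text
92 (array([551.73126221, 134.69955444]), (58.395198822021484, 19.937517166137695), np.float32(10.966507)) 21.134410622156775 -0.17425312848102156
94 (array([552.39361572, 134.83805847]), (57.88594055175781, 19.76362419128418), np.float32(10.966522)) 21.141861249327533 0.5023856478808665
rack o [558.3  98.3] size [ 81.4 171.5] yaw 11.18
slot 8 [572.8  24.8]
slot 12 [563.1  73.8]
slot 16 [553.4 122.9]
slot 20 [543.7 171.9]
[ 92  92  90  94  92  90  52  47  44  46  47  47  49  49  47  44  41  42
  41  47  50  49  51  41  45  44  47  45  80 223 239 251 252 252] [252 252 252 252 252 252 252 242 135  91  93  91  91  91 109 164 173 168
 166 165 164 167 162 164  99  37  18  39  86 103 104 104 102 103 102 103
 104 196 230 234 233 234 239 251 252 252 252 252]
[ 16.85502232 352.66674424  13.62457139]
```

```bash
python3 -m handwheel '[[[5,36,1],0],[[10,76,3],2],[[15,116,4],5],[[17,156,6],9],[[17,196,8],13],[[17,236,9],18],[[17,276,11],22],[[17,314,12],27],[[17,345,13],30],[[17,352.6,13.6],31.8],[[17,352.6,13.6],31.8],[[17,352.6,13.6],31.8]]' 40 70
python3 -m handwheel '[[[0,0,0],0],[[0,0,0],0]]'
python3 - <<'E'
from h import *
st(); c=cam("wrist","w8"); np.savez("w8.npz",**c)
E
```

```text
clock: 13.1
tool_pos: [608.1, -212.0, 168.9]
ee_rot: [0.7, -0.125, -0.691, -0.128]
ft_force: [-0.2, 0.6, 0.4]
finger_gap: 0.842
clock: 13.27
tool_pos: [607.9, -210.2, 168.8]
ee_rot: [0.7, -0.123, -0.692, -0.128]
ft_force: [-0.9, 0.2, 1.0]
finger_gap: 0.842
t 13.27 p [ 607.9 -210.2  168.8] x [ 0.012  0.004 -1.   ] y [-0.349 -0.937 -0.008] F [-0.9  0.2  1. ] M [ 0.04  0.06 -0.03] gap 0.842 q [-0.47  0.44  0.11  1.23  0.01  3.03]
```

View pics/w8.png

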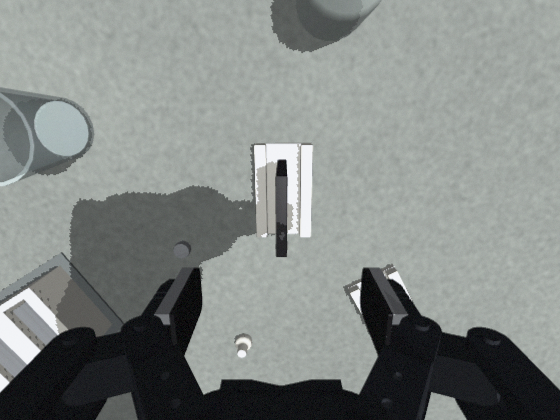

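```bash
python3 - <<'E'
from h import *
c=dict(np.load("w8.npz")); g=cv2.cvtColor(c["img"],cv2.COLOR_RGB2GRAY)
for y in (165,180,200,230,250): print(y,g[y,270:295])
for r in (34,36): 
  t=topface(c,(270,172,294,262),81,r,110); print(t)
st(); print(totool([*t[0],50]))
E
```

```text
165 [179 174 175 177 176 176 153  66  24  18  19  25  25  27  22  21  82 235
 244 243 245 243 244 244 244]
180 [175 176 175 177 176  94  74  79  81  83  82  82  84  85  88  85  74 133
 237 243 244 244 244 244 244]
200 [173 175 177 174 174 116  79  76  78  77  77  81  82  82  84  84  70 184
 240 245 244 244 245 245 243]
230 [171 171 171 171 172 140  65  37  37  44  37  32  34  41  36  36  35 160
 231 237 243 243 244 244 244]
250 [168 170 172 178 180 139  64  38  41  36  36  37  35  38  39  39  31 154
 173 170 173 175 178 179 177]
(array([ 610.05200195, -211.26504517]), (7.422565460205078, 58.57417297363281), np.float32(-20.171227))
(array([ 610.0536499, -211.265625 ]), (7.422565460205078, 58.57072067260742), np.float32(-20.171204))
t 13.32 p [ 608.  -210.4  169. ] x [ 0.013  0.004 -1.   ] y [-0.35  -0.937 -0.008] F [0.1 0.6 0. ] M [-0.04  0.   -0.02] gap 0.844 q [-0.47  0.44  0.11  1.23  0.01  3.03]
[118.99933971   1.06953652  -0.94892362]
```

```bash
python3 -m handwheel '[[[20,1,-1],-0.3],[[55,1,-1],-0.3],[[90,1,-1],-0.3],[[110,1,-1],-0.3],[[119,1,-1],-0.3],[[119,1,-1],-0.3],[[119,1,-1],-0.3]]'
python3 - <<'E'
from h import *
st(); print(totool([610,-211.3,50]))
E
```

```text
clock: 13.9
tool_pos: [610.6, -210.8, 50.9]
ee_rot: [0.701, -0.121, -0.692, -0.125]
ft_force: [1.2, -0.6, 1.4]
finger_gap: 0.841
t 13.9 p [ 610.6 -210.8   50.9] x [ 0.013  0.003 -1.   ] y [-0.344 -0.939 -0.008] F [ 1.2 -0.6  1.4] M [-0.06  0.03 -0.04] gap 0.841 q [-0.47  0.52 -0.07  0.97  0.01  3.03]
[0.92290221 0.69008816 0.42631201]
```

```bash
python3 -m handwheel '[[[0.5,0.7,0.4],0],[[0.5,0.7,0.4],0],[[0.5,0.7,0.4],0],[[0.5,0.7,0.4],0],[[0.5,0.7,0.4],0],[[0.5,0.7,0.4],0],[[0.5,0.7,0.4],0],[[0.5,0.7,0.4],0],[[0.5,0.7,0.4],0],[[0.5,0.7,0.4],0]]' 255 70
python3 - <<'E'
from h import *
st(); c=cam("wrist","w9")
s=sensors.observe()
# travel target above slot8: d=-79, view from x-95 (rack)
a=np.radians(11.18); u=np.array([-np.sin(a),np.cos(a)]); w=np.array([np.cos(a),np.sin(a)]); o=np.array([556,114.])
T=o-78.7*u; print("slot8",T); print(totool([*T,191]))
E
```

```text
clock: 14.73
tool_pos: [610.2, -211.5, 51.0]
ee_rot: [0.701, -0.122, -0.691, -0.125]
ft_force: [-1.2, 0.4, 6.6]
finger_gap: 0.086
t 14.73 p [ 610.2 -211.5   51. ] x [ 0.014  0.003 -1.   ] y [-0.344 -0.939 -0.008] F [-1.2  0.4  6.6] M [-0.    0.2   0.03] gap 0.086 q [-0.47  0.52 -0.07  0.97  0.01  3.03]
slot8 [571.25929422  36.79349807]
[-139.79843537 -220.81243125  120.2707975 ]
```

View pics/w9.png

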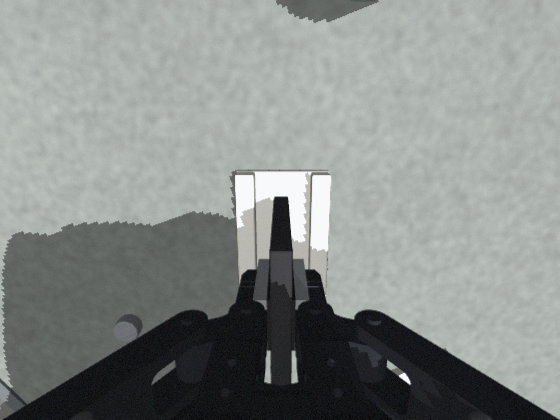

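The thin plate is gripped and centred at (282,320). I'll lift it, turn -31.3° and carry it over slot8.

```bash
python3 -m handwheel '[[[-30,0,0],0],[[-65,0,0],0],[[-100,0,0],0],[[-110,-20,11],-3],[[-110,-53,29],-9],[[-110,-88,48],-15],[[-110,-122,66],-20],[[-110,-155,84],-25],[[-105,-188,102],-29],[[-100,-212,115],-31.3],[[-97,-220.8,120],-31.3],[[-97,-220.8,120],-31.3]]'
python3 -m handwheel '[[[0,0,0],0],[[0,0,0],0]]'
python3 - <<'E'
from h import *
st(); print(totool([572.0,36.8,97]))
E
```

```text
clock: 15.78
tool_pos: [571.2, 39.1, 147.6]
ee_rot: [0.708, 0.071, -0.699, 0.069]
ft_force: [-0.2, -0.4, 0.2]
finger_gap: 0.087
clock: 15.95
tool_pos: [571.4, 38.5, 147.5]
ee_rot: [0.708, 0.07, -0.699, 0.069]
ft_force: [-0.1, 0.1, -1.2]
finger_gap: 0.087
t 15.95 p [571.4  38.5 147.5] x [ 0.013  0.003 -1.   ] y [ 0.196 -0.981 -0.001] F [-0.1  0.1 -1.2] M [-0.05 -0.02  0.02] gap 0.087 q [-0.08  0.33 -0.11  1.11  0.    2.86]
[50.46015356  1.78953447  0.34864463]
```

```bash
python3 -m handwheel '[[[15,1.8,0.3],0],[[30,1.8,0.3],0],[[44,1.8,0.3],0],[[48,1.8,0.3],0],[[48,1.8,0.3],0],[[48,1.8,0.3],0]]'
python3 - <<'E'
from h import *
st()
c=cam("wrist","w10")
np.savez("w10.npz",**c); st()
i=c["img"][150:300,180:420,::-1]
cv2.imwrite("pics/w10c.png",cv2.resize(np.clip(i.astype(float)*1.6,0,255).astype(np.uint8),None,fx=3.3,fy=3.3,interpolation=cv2.INTER_NEAREST))
E
```

```text
clock: 16.45
tool_pos: [572.4, 35.9, 99.9]
ee_rot: [0.708, 0.07, -0.699, 0.068]
ft_force: [0.0, -0.3, -0.1]
finger_gap: 0.08
t 16.45 p [572.4  35.9  99.9] x [ 0.013  0.003 -1.   ] y [ 0.194 -0.981 -0.   ] F [ 0.  -0.3 -0.1] M [-0.02 -0.05 -0.03] gap 0.08 q [-0.09  0.36 -0.19  1.    0.    2.86]
t 16.5 p [572.5  36.1 100.2] x [ 0.013  0.003 -1.   ] y [ 0.195 -0.981 -0.   ] F [-0.2  0.4 -0.5] M [-0.02 -0.   -0.02] gap 0.086 q [-0.09  0.36 -0.19  1.    0.    2.86]
```

View pics/w10c.png

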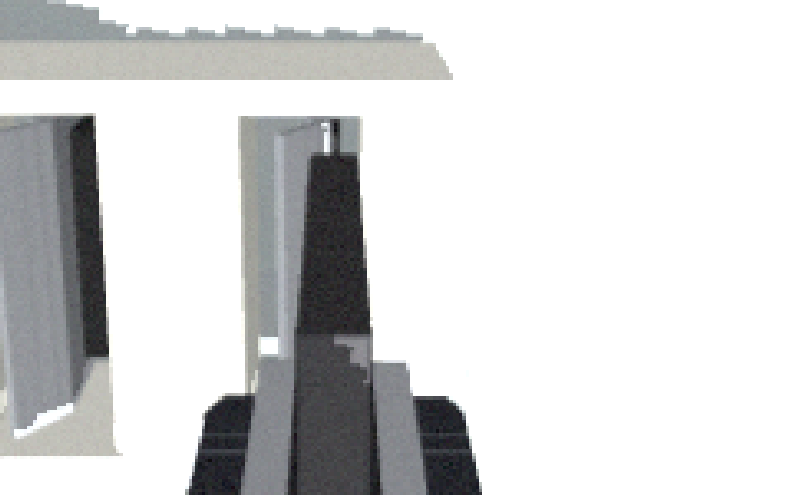

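```bash
python3 - <<'E'
from h import *
c=dict(np.load("w10.npz")); g=cv2.cvtColor(c["img"],cv2.COLOR_RGB2GRAY)
for r in (188,193,199): print(r,[int(v) for v in g[r,248:305]])
c["R"],c["t"]
a=np.radians(11.18); u=np.array([-np.sin(a),np.cos(a)]); w=np.array([np.cos(a),np.sin(a)]); o=np.array([556,114.])
def q(px,z): p=ray(c,px,z)[:,:2]; return np.c_[(p-o)@u,(p-o)@w].round(1)
print("plate bottom",q([[273.6,198],[287.9,198]],55.2).tolist())
print("wall lip z41",q([[289.3,190],[289.3,198]],41).tolist(),"white edge z45",q([[297,190],[252.5,190],[270,185]],45).tolist())
s=np.array([572.5,36.1])-o; print("tcp",s@u,s@w)
cv2.imwrite("pics/w10.png",c["img"][:,:,::-1])
E
```

```text
188 [204, 202, 203, 202, 121, 102, 98, 101, 97, 93, 94, 94, 95, 96, 96, 94, 94, 93, 90, 93, 87, 89, 80, 75, 80, 82, 87, 89, 86, 111, 117, 129, 55, 17, 36, 87, 95, 96, 96, 94, 104, 137, 230, 236, 235, 235, 235, 203, 238, 252, 253, 253, 253, 253, 253, 253, 253]
193 [203, 200, 202, 201, 121, 100, 99, 100, 101, 99, 93, 97, 93, 95, 95, 112, 114, 109, 96, 93, 94, 94, 94, 95, 90, 94, 95, 93, 88, 93, 160, 142, 69, 48, 47, 89, 95, 93, 92, 94, 104, 137, 229, 235, 235, 236, 235, 236, 242, 252, 253, 253, 253, 253, 253, 253, 253]
199 [199, 204, 199, 200, 140, 108, 100, 99, 100, 96, 95, 95, 93, 96, 95, 103, 115, 110, 95, 90, 93, 96, 93, 94, 93, 63, 36, 29, 27, 29, 25, 24, 32, 28, 26, 28, 23, 22, 22, 31, 83, 168, 231, 235, 236, 236, 236, 237, 247, 253, 253, 253, 253, 253, 253, 253, 253]
plate bottom [[-76.2, 28.8], [-84.0, 28.8]]
wall lip z41 [[-85.1, 29.9], [-85.2, 25.0]] white edge z45 [[-89.5, 30.9], [-63.8, 30.9], [-73.9, 33.8]]
tcp -79.62090031503584 1.0826971059010995
```

The plate bottom is 1.1 mm from the wall lip and needs 2 mm. I'll shift 0.9 mm toward +y while descending.

```bash
python3 -m handwheel '[[[0,-0.9,-0.8],0],[[3,-0.9,-0.8],0],[[6,-0.9,-0.8],0],[[9,-0.9,-0.8],0],[[11,-0.9,-0.8],0],[[13,-0.9,-0.8],0],[[13,-0.9,-0.8],0]]'
python3 - <<'E'
from h import *
st()
E
python3 -m handwheel '[[[1.5,0,0],0],[[3,0,0],0],[[4,0,0],0],[[4,0,0],0]]'| grep -E "tool|force"
python3 -m handwheel '[[[1.5,0,0],0],[[2.5,0,0],0],[[2.5,0,0],0]]'| grep -E "tool|force"
```

```text
clock: 17.08
tool_pos: [573.1, 37.3, 86.7]
ee_rot: [0.708, 0.07, -0.699, 0.068]
ft_force: [0.6, 0.5, -0.4]
finger_gap: 0.085
t 17.08 p [573.1  37.3  86.7] x [ 0.013  0.003 -1.   ] y [ 0.195 -0.981 -0.   ] F [ 0.6  0.5 -0.4] M [ 0.02  0.01 -0.  ] gap 0.085 q [-0.08  0.38 -0.21  0.97  0.    2.86]
tool_pos: [573.4, 36.9, 82.9]
ft_force: [-0.6, -2.5, 2.3]
tool_pos: [574.0, 36.6, 80.9]
ft_force: [0.1, -2.3, 4.4]
```

```bash

python3 -m handwheel '[[[1.2,-0.3,0.3],0],[[2.4,-0.3,0.3],0],[[2.4,-0.3,0.3],0]]'| grep -E "tool|force"
python3 -m handwheel '[[[1.2,-0.4,0.4],0],[[2.2,-0.4,0.4],0],[[2.2,-0.4,0.4],0]]'| grep -E "tool|force"
python3 -m handwheel '[[[1,-0.2,0.2],0],[[1,-0.2,0.2],0]]'| grep -E "tool|force"
python3 -m handwheel '[[[0.6,0,0],0],[[0.6,0,0],0]]'| grep -E "tool|force"
```

```text
tool_pos: [574.3, 36.5, 79.0]
ft_force: [0.8, -2.8, 5.8]
tool_pos: [574.2, 36.5, 76.9]
ft_force: [1.0, -2.0, 0.5]
tool_pos: [574.1, 36.4, 75.7]
ft_force: [1.2, -2.5, 0.6]
tool_pos: [574.1, 36.4, 74.8]
ft_force: [1.6, -2.0, 0.2]
```

```bash

python3 -m handwheel '[[[0.6,-0.2,0],0],[[0.6,-0.2,0],0]]'| grep -E "tool|force"
python3 -m handwheel '[[[0.6,-0.2,0.2],0],[[0.6,-0.2,0.2],0]]'| grep -E "tool|force"
python3 -m handwheel '[[[0.6,-0.2,0.2],0],[[0.6,-0.2,0.2],0]]'| grep -E "tool|force"
python3 -m handwheel '[[[0.6,0,0],0],[[0.6,0,0],0]]'| grep -E "tool|force"
```

```text
tool_pos: [574.0, 36.6, 74.0]
ft_force: [1.3, -3.3, 0.2]
tool_pos: [573.7, 36.8, 73.3]
ft_force: [1.8, -2.8, -1.0]
tool_pos: [573.5, 36.9, 72.6]
ft_force: [2.3, -2.6, -0.7]
tool_pos: [573.5, 36.9, 71.9]
ft_force: [1.6, -3.3, -0.0]
```

```bash

python3 -m handwheel '[[[0.6,0,0],0],[[0.6,0,0],0]]'| grep -E "tool|force"
python3 -m handwheel '[[[0.6,0,0],0],[[0.6,0,0],0]]'| grep -E "tool|force"
```

```text
tool_pos: [573.4, 36.9, 71.2]
ft_force: [0.7, -3.4, 0.7]
tool_pos: [573.4, 36.9, 70.5]
ft_force: [0.5, -2.8, 0.4]
```

```bash

python3 -m handwheel '[[[0.6,0,0],0],[[0.6,0,0],0]]'| grep -E "tool|force"
python3 -m handwheel '[[[0.6,0,0],0],[[0.6,0,0],0]]'| grep -E "tool|force"
python3 -m handwheel '[[[0.6,0,0],0],[[0.6,0,0],0]]'| grep -E "tool|force"
```

```text
tool_pos: [573.4, 36.9, 69.8]
ft_force: [1.2, -3.8, 0.1]
tool_pos: [573.4, 36.9, 69.1]
ft_force: [0.8, -3.5, 0.4]
tool_pos: [573.3, 36.9, 68.4]
ft_force: [0.9, -3.4, 0.4]
```

```bash

python3 -m handwheel '[[[0.6,0,0],0],[[0.6,0,0],0]]'| grep -E "tool|force"
python3 -m handwheel '[[[0.6,0,0],0],[[0.6,0,0],0]]'| grep -E "tool|force"
```

```text
tool_pos: [573.4, 36.9, 68.0]
ft_force: [-0.4, -2.9, 3.2]
tool_pos: [573.5, 36.9, 67.9]
ft_force: [0.8, -3.4, 7.8]
```

Contact with the stop came at TCP z ≈ 68.2, about 22 mm deep. Now I'll press gently.

```bash

python3 -m handwheel '[[[0.8,0,0],0],[[0.8,0,0],0],[[0.8,0,0],0]]'| grep -E "tool|force"
python3 -m handwheel '[[[1,0,0],0],[[1,0,0],0],[[1,0,0],0]]'| grep -E "tool|force"
```

```text
tool_pos: [573.4, 36.9, 67.7]
ft_force: [-1.3, -2.8, 8.3]
tool_pos: [573.5, 36.9, 67.5]
ft_force: [-2.2, -3.3, 11.4]
```

```bash

python3 -m handwheel '[[[1.2,0,0],0],[[1.2,0,0],0],[[1.2,0,0],0],[[1.2,0,0],0]]'| grep -E "tool|force"
python3 - <<'E'
from h import *
st(); c=cam("scene","s2"); cv2.imwrite("pics/s2c.png",cv2.resize(c["img"][180:310,180:380,::-1],None,fx=3.5,fy=3.5))
E
```

```text
tool_pos: [573.5, 36.9, 67.4]
ft_force: [-2.2, -3.5, 12.7]
t 21.17 p [573.5  36.9  67.4] x [ 0.019 -0.001 -1.   ] y [ 0.194 -0.981  0.004] F [-2.2 -3.5 12.7] M [-0.87  0.79 -0.03] gap 0.084 q [-0.08  0.39 -0.24  0.92  0.    2.86]
```

View pics/s2c.png

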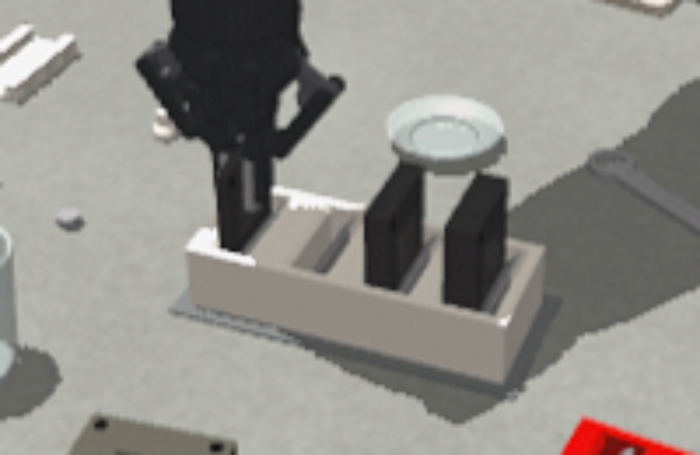

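The thin plate is in the first slot, pressed with about 13 N at TCP z 67.4. I'll release it and lift away.

```bash

python3 -m handwheel '[[[0,0,0],0],[[0,0,0],0],[[0,0,0],0],[[0,0,0],0]]' 150 70
python3 -m handwheel '[[[-10,0,0],0],[[-40,0,0],0],[[-80,0,0],0],[[-110,0,0],0],[[-120,0,0],0],[[-120,0,0],0],[[-120,0,0],0]]'
python3 - <<'E'
from h import *
st(); c=cam("wrist","w11"); np.savez("w11.npz",**c)
cv2.imwrite("pics/w11c.png",cv2.resize(c["img"][120:280,80:330,::-1],None,fx=3.1,fy=3.1))
E
```

```text
clock: 21.55
tool_pos: [573.2, 37.3, 67.0]
ee_rot: [0.71, 0.068, -0.697, 0.07]
ft_force: [-0.7, -0.0, 0.5]
finger_gap: 0.407
clock: 22.13
tool_pos: [570.9, 37.4, 187.1]
ee_rot: [0.71, 0.068, -0.697, 0.07]
ft_force: [-0.6, -0.8, -0.1]
finger_gap: 0.413
t 22.13 p [570.9  37.4 187.1] x [ 0.019  0.    -1.   ] y [ 0.194 -0.981  0.004] F [-0.6 -0.8 -0.1] M [-0.02  0.01  0.04] gap 0.413 q [-0.08  0.3  -0.05  1.2   0.    2.86]
```

View pics/w11.png

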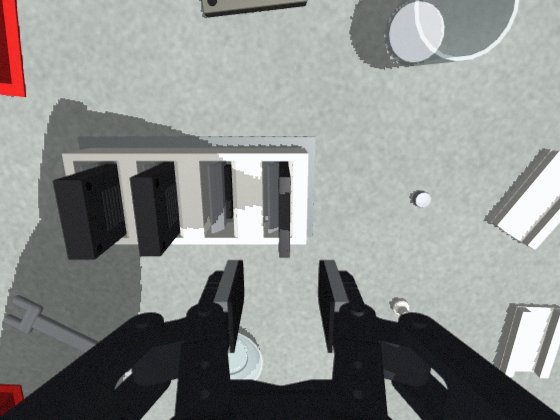

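View pics/w11c.png

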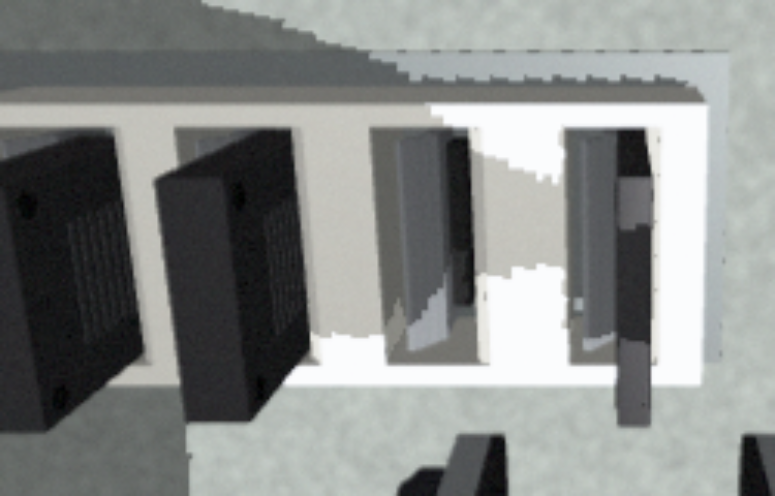

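Both plates stand upright in the correct slots. One numeric check of the thin and thick tops follows.

```bash
python3 - <<'E'
from h import *
c=dict(np.load("w11.npz")); a=np.radians(11.18); u=np.array([-np.sin(a),np.cos(a)]); w=np.array([np.cos(a),np.sin(a)]); o=np.array([556,114.])
def q(px,z): p=ray(c,px,z)[:,:2]; return np.c_[(p-o)@u,(p-o)@w].round(1).tolist()
f=lambda x,y:[80+x/3.1,120+y/3.1]
print("thin",q([f(617,178),f(651,178),f(651,426),f(618,426)],97.5))
print("thick",q([f(156,181),f(230,181),f(248,421),f(186,421)],91.5))
print("lip8 z41",q([f(647,240)],41)); 
E
```

```text
thin [[-77.6, 30.4], [-85.0, 30.4], [-85.5, -28.6], [-77.7, -28.6]]
thick [[25.7, 28.6], [9.1, 28.6], [11.2, -30.0], [26.0, -29.9]]
lip8 z41 [[-85.8, 1.7]]
```

```bash
python3 -c "
from station import order; print(order.job_done())"
```

```text
the job is handed in; nothing more can be done
None
```

I put the thick plate into the 16 mm slot and then the thin plate into the 8 mm slot, and handed the job in at about 22 s with the gripper clear of the rack. No verdict came back.

| Plate | Stop felt at | Final press |
|---|---|---|
| Thick | about 28 mm below the mouth | about 12 N |
| Thin | about 22 mm below the mouth | about 13 N |

- **Forces:** The vertical force going down never read above about 6 N before the stops, and the presses stayed far below 40 N. I only read the force at the end of each short move, so brief peaks in between were not seen.
- **Last pictures:** Both plates stand upright in their slots. They rest close to the fixed wall, about 1.5 to 2.5 mm off the slot's middle by my measurement, with 4 mm allowed. The standing plate, beaker and dish looked untouched, though I did not measure their positions.
- **Disagreements:** The slots measured about 3.5 mm toward -y of an even split of the rack. I used the measured positions, which the bevels and the standing plate confirmed. My two readings of the thick plate's position across the slot differed by about 3 mm: 21.1 mm, then 18.3 mm, along the rack. The second was a steep view with hand-picked corners and would put the plate slightly inside the wall, so I trust the first more.

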